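# Right the flask stand and stand the flask in it

### The job

The flask stand is lying upside down: push it up against the side of the granite balance slab until it tips over and lies flat on the bench, collar upwards. Then take the round-bottomed flask from its tilted rest and leave it standing upright in the stand's collar. Never let the flask fall on the bench, and leave the bottles and the other things standing where they are.

Things in the scene. Friction and masses are not known exactly. Their poses are not given: they have to be found in the camera images.
- slab: fixed granite slab 340 (x) x 280 (y) x 38 mm high; origin at the centre of its underside. Left or right on the bench; its long upright face (own y = +140 or -140 mm) that looks towards the stand is the wall to use. A black balance, 200 (x) x 140 (y) mm, pan 61 mm above the bench, sits in the slab's middle, leaving a bare 70 mm strip of slab behind each long edge
- stand: loose grey plastic flask stand, 160 g: square plate 110 x 110 x 8 mm, on one face a central round collar 64 mm outside, 50 mm inside diameter, 26 mm high. Origin at the centre of the plain face, z towards the collar, x and y along the sides. Starts upside down: plate on top, overhanging the collar by 23 mm; pressing an edge down to the bench tilts it 48 degrees
- stand_seat (a point): on the stand's axis, 55.4 mm from the plain face: where the centre of the flask's ball lies when it is seated in the collar
- flask: loose round-bottomed glass flask, 120 g: ball of 66 mm diameter, straight neck 22 mm dia with hardly any lip, mouth 110 mm from the ball's centre. Origin at the ball's centre, z along the neck to the mouth. Starts leaning in its rest, neck tipped 40 degrees from vertical towards the rest's -x
- rest: fixed wooden flask rest, base 120 x 72 x 6 mm; origin under the centre of its collar (64 mm outside dia, top 24 mm high; ball's centre 46 mm high). The neck leans to the rest's -x on a steel bar between two 8 mm pins at x = -44, y = +-20 mm, 84 mm high, which cradle it 50 mm from the ball's centre; the neck is free beyond 65 mm from there
- vial_a: small capped amber glass bottle, 28 mm dia, 62 mm high, standing beside the stand
- vial_b: a second one, the same, on the other side of the stand
- bottle: capped amber bottle, 42 mm dia, 100 mm high, standing beside the flask rest
- beaker: small glass beaker, 54 mm dia, 65 mm high, open top, on the other side of the flask rest
- tile: plain cork tile 90 x 90 x 8 mm lying flat on the bench, not part of the job
- loose_ring: loose plain plastic ring, 72 mm outside dia, 18 mm high, not part of the job
- cup: small white weighing cup, 64 mm dia, 45 mm high, standing on the balance's pan
Things that resemble listed ones, but are neither listed nor needed, are in the scene too. Leave any yellow look-alike of the flask alone.

How it is judged:
By the outcome, as a careful person would: the job done as asked, in the order asked, and still so for the second after the job is handed in, with the robot touching nothing.
It also fails if it takes over 72 s, if anything falls off the work surface, if the arm or the gripper's body presses on something with over 40 N, if the wrist force passes 120 N, or if a joint passes its speed limit or range.

### The arm

A 6-joint arm with a two-finger parallel gripper is mounted at the origin on the work surface. World frame = base frame: x ahead of the robot, y to its left, z up, the work surface at z = 0. Lengths are in mm, angles in rad, forces in N, time in s.
With the tool pointing down it reaches from about 250 to 800 mm from the base axis. Payload 8.5 kg.
Tool frame: the origin (TCP) lies at the very end of the fingers, on their centre line; the grasp point (between the pads) lies 19 mm behind it; z points along the fingers, y is the line along which they close (so a half turn about z gives the same grasp; the last joint's range is limited). The gripper opens to 85 mm and grips with 20 to 120 N. Pads are 22 mm wide; open, the fingers measure 114 mm over their backs; the gripper's body (76 mm by 85 mm) begins 54 mm behind the grasp point. The pads swing forward as they close: fully open they stand 13 mm farther back than shut.
Start: joints at [1.21, 0.238, -0.013, 1.319, 0, 1.571], TCP at [185.319, 491.155, 207.476] pointing down, gripper open.
Joint ranges: [-2.66, 2.66], [-1.03, 1.9], [-1.14, 1.46], [-1.82, 2.27], [-1.45, 1.34], [-3.14, 3.14]. Speed limits (rad/s): [2.22, 2.22, 2.79, 3.14, 3.14, 3.14].

### API

Orientations are given as a rotation vector (axis times angle).
In Python, from station import r, vision gives the robot as it stands. The module is installed in compiled form; this text tells all that it offers.
- The arm moves only by the tool drive_tool, never from a script. Its arguments are lists of equal length, an entry for each row: "dp": the shift along the world's x, y, z in mm, a list of three; "delta_rot": the turn, a rotation vector about the world's x, y, z in rad, a list of three; "grip": the closure, from 0 (fully open) to 1 (shut). In form: {"dp": [[tx, ty, tz], ...], "delta_rot": [[wx, wy, wz], ...], "grip": [grip, ...]}. A call has 1 to 8 rows; each row is the pose to reach, as a shift and turn from the pose commanded when the call began; what a row does not reach only later rows make up. A row lasts 1/8 s, in which the tool goes at most 62.5 mm and 10.7 degrees, less where a joint would pass 70% of its speed; a pose out of reach is approached as far as the arm can. A call with a gripper value outside its range is refused whole. The fingers move at their own pace and stop on an object; "grip_force" is the grip in N (left out, the last holds). Time passes only in rows, so rows that repeat a pose let the fingers close. It gives the time, the measured TCP pose, the force, the opening and the grip force at its end, in the units of the state.
- r.read_state(): the state, without advancing time (a new reading comes with each control period).
- vision.get_image(name): name is "scene" or "top" or "wrist"; returns a dict with "frame" (384x512x3 uint8, red, green, blue), "fx", "fy", "cx", "cy" (pixels), "k1" (the pictures are not rectified: a ray, as slopes to the right and down, at radius r is drawn at 1 + k1 r^2 times it, then the intrinsics apply), "pose" (4x4, takes a point from camera to world coordinates). Camera axes: x right, y down, z forward; pixel columns grow to the right and rows downward; lengths in mm; the calibration is good to about 2 mm. A picture is of the moment at which its call begins. There is no depth.
- r.sign_off(): hands the job in; it is judged then, once.
The state is a dict: "t": time; "joint_positions": joint angles; "qd": joint speeds; "joint_efforts": joint torques, N m; "tcp_pos": TCP position; "tool_rot": TCP orientation; "wrist_force": force on the tool from outside, world axes, zero at the start; "wrist_torque": the same for the moment, N m; "grip_width": finger opening in mm; "grip_force": force on a finger pad.
Only numpy, scipy, OpenCV 4.12 (cv2) and the standard library are available. Lean on these libraries where they do the work, as an engineer would, in place of code of your own. Each camera call takes 0.05 s, during which the arm holds its last target. There are 200 camera calls.

## Working session

There is one attempt and no reset: what is moved stays moved. The work goes in short steps, Python scripts to look and compute and a tool call to move; the robot and the scene stay as the last step left them, time stands still between calls to the robot, and variables do not carry over. Pictures are saved under pics/ and viewed, at most 10 in all, crops included, and the job is handed in when it is done.

Besides the shell and the picture viewer there is one more tool, called after "Emit:" as name(argument=value, ...) on one line, values as JSON. drive_tool: Moves the arm, as the interface text tells. Its arguments: {"type":"object","properties":{"dp":{"type":"array","items":{"type":"array","items":{"type":"number"}}},"delta_rot":{"type":"array","items":{"type":"array","items":{"type":"number"}}},"grip":{"type":"array","items":{"type":"number"}},"grip_force":{"type":"number"}},"required":["dp","delta_rot","grip"]}

```bash
mkdir -p pics; cat > h.py <<'E'
import numpy as np, cv2
from station import r, vision
def get(n):
    d=vision.get_image(n); d['frame']=np.array(d['frame']); return d
def ray(d,u,v):
    x=(u-d['cx'])/d['fx']; y=(v-d['cy'])/d['fy']; rd=np.hypot(x,y); s=rd
    for _ in range(20): s=rd/(1+d['k1']*s*s)
    k=s/rd if rd>0 else 1
    P=np.array(d['pose']); return P[:3,3],P[:3,:3]@np.array([x*k,y*k,1])
def onz(d,u,v,z):
    o,e=ray(d,u,v); return (o+e*(z-o[2])/e[2])
def proj(d,p):
    P=np.array(d['pose']); c=P[:3,:3].T@(np.array(p,float)-P[:3,3]); x,y=c[:2]/c[2]; k=1+d['k1']*(x*x+y*y)
    return np.array([d['fx']*x*k+d['cx'],d['fy']*y*k+d['cy']])
def tri(d1,a,d2,b):
    o1,e1=ray(d1,*a);o2,e2=ray(d2,*b)
    t=np.linalg.lstsq(np.c_[e1,-e2],o2-o1,rcond=None)[0]
    p,q=o1+t[0]*e1,o2+t[1]*e2; return (p+q)/2,np.linalg.norm(p-q)
def save(n,im,k=1): cv2.imwrite('pics/'+n,cv2.resize(im[...,::-1],None,fx=k,fy=k,interpolation=cv2.INTER_CUBIC))
E
python3 - <<'E'
from h import *
import pickle
D={n:get(n) for n in('scene','top')}
pickle.dump(D,open('d0.pkl','wb'))
for n in D: save(n+'0.png',D[n]['frame'],1.56); print(n,np.round(D[n]['pose'],3).tolist(),D[n]['fx'],D[n]['k1'])
print(r.read_state())
E
```

```text
scene [[-0.05, 0.587, -0.808, 1354.811], [0.999, 0.034, -0.037, 38.608], [0.006, -0.809, -0.588, 649.628], [0.0, 0.0, 0.0, 1.0]] 351.8535264226373 -0.007087041231453975
top [[0.026, -0.989, 0.146, 377.723], [-0.999, -0.029, -0.02, 20.315], [0.024, -0.145, -0.989, 1228.456], [0.0, 0.0, 0.0, 1.0]] 449.8966166220225 -0.05019320468295077
{'t': 0.1, 'joint_positions': array([ 1.21002618e+00,  2.38740726e-01, -1.41726983e-02,  1.31921907e+00,
       -3.25693576e-06,  1.57082391e+00]), 'qd': array([ 0.00039801,  0.00024846,  0.00296819,  0.00013942,  0.00129063,
       -0.00019564]), 'joint_efforts': array([ 5.75572576e-04, -5.39717174e+01,  3.47000170e+01,  1.33722954e-02,
        1.37590018e-05, -1.06547891e-06]), 'tcp_pos': array([185.17676975, 490.81440132, 206.93041593]), 'tool_rot': array([-5.63628208e-01, -3.09037821e+00,  2.06556365e-03]), 'wrist_force': array([ 0.32332604, -0.10441743,  0.55859874]), 'wrist_torque': array([-0.01898402, -0.01504313, -0.04079653]), 'grip_force': 0.0, 'grip_width': 85.50721346617631}
```

View pics/scene0.png

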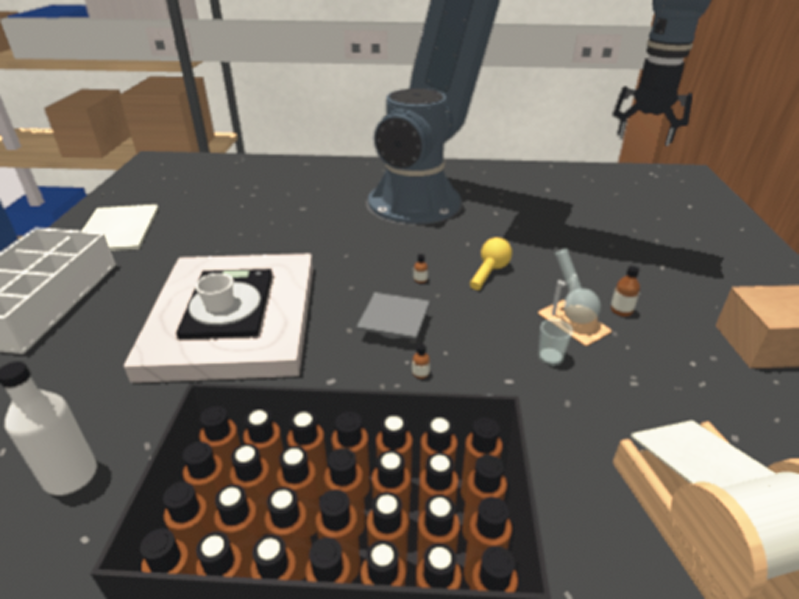

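View pics/top0.png

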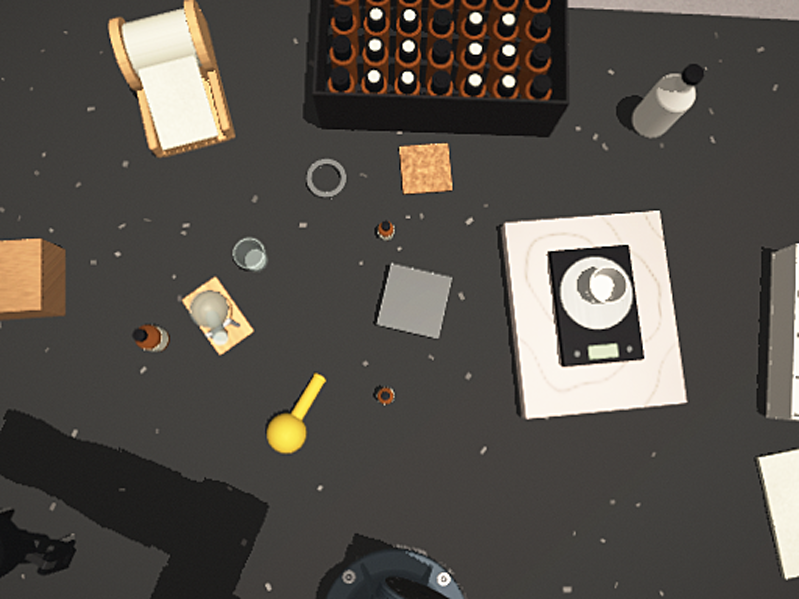

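The top view shows the grey plate (stand, upside down) at (415,300), the slab's facing edge from (502,222) to (522,418), and the clear flask in the rest at (212,312). The vials are at (386,230) and (386,395), the beaker at (250,254) and the bottle at (150,337). The yellow look-alike at (288,432) is to be left alone.

```bash
python3 - <<'E'
from h import *
import pickle
D=pickle.load(open('d0.pkl','rb')); T=D['top'];S=D['scene']
f=T['frame']; k=1.5625
hsv=cv2.cvtColor(f,cv2.COLOR_RGB2HSV)
m=((hsv[...,1]<40)&(hsv[...,2]>90)&(hsv[...,2]<190)).astype(np.uint8)
m[:, :230]=0;m[:,300:]=0;m[:160]=0;m[225:]=0
c=max(cv2.findContours(m,0,cv2.CHAIN_APPROX_NONE)[0],key=cv2.contourArea)
P=np.array([onz(T,u,v,34)[:2] for u,v in c[:,0]],np.float32)
R=cv2.minAreaRect(P);print('stand',R,cv2.boxPoints(R).round(0).tolist())
# slab near edge: bright
m=((hsv[...,2]>195)&(hsv[...,1]<50))
pts=[]
for v in range(150,262,4):
    row=np.where(m[v,300:360])[0]
    if len(row): pts.append(onz(T,300+row[0]-.5,v,38)[:2])
pts=np.array(pts);q=np.polyfit(pts[:,0],pts[:,1],1);print('slab edge y=a x+b',q,'res',np.abs(np.polyval(q,pts[:,0])-pts[:,1]).max(),pts[0],pts[-1])
for n,(u,v),z in [('vial_a',(386,230),62),('vial_b',(386,395),62),('ball',(210,309),46),('bottle',(143,335),100),('beaker',(247,250),40),('yel',(288,432),33),('yelmouth',(320,378),33),('ring',(326,178),10)]:
    print(n,onz(T,u/k,v/k,z).round(0))
print(tri(T,(210/k,309/k),S,(583/k,307/k)))
for n,F in D.items():
    fr=F['frame']
    x0,y0=(335,150) if n=='scene' else (80,160)
    save(n+'f.png',fr[y0:y0+95,x0:x0+95],6)
a=cv2.imread('pics/scenef.png');b=cv2.imread('pics/topf.png')
cv2.imwrite('pics/fl.png',cv2.resize(np.hstack([a,b]),(800,400)))
E
```

```text
stand ((543.5181274414062, -17.959556579589844), (109.24522399902344, 110.89429473876953), 78.56551361083984) [[478.0, -61.0], [587.0, -82.0], [609.0, 25.0], [500.0, 47.0]]
slab edge y=a x+b [ 1.14776464e-01 -2.50163903e+02] res 1.284527908319319 [ 663.43443662 -173.1520963 ] [ 373.42754373 -206.60154065]
vial_a [659.  35.  62.]
vial_b [381.  26.  62.]
ball [517. 328.  46.]
bottle [465. 419. 100.]
beaker [622. 273.  40.]
yel [315. 188.  33.]
yelmouth [407. 139.  33.]
ring [764. 146.  10.]
(array([517.31698455, 330.35952216,  45.00021416]), np.float64(3.7837297323585886))
```

View pics/fl.png

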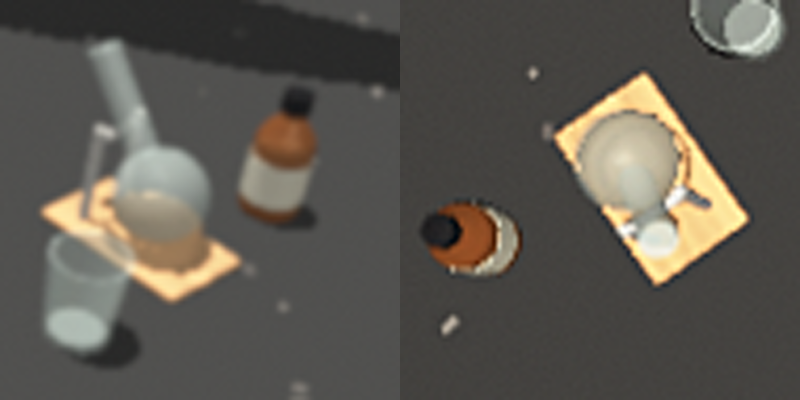

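Emit:
drive_tool(dp=[[45,-50,0],[90,-100,0],[135,-150,0],[180,-205,0],[225,-255,0],[270,-305,0],[315,-355,0],[360,-405,0]], delta_rot=[[0,0,-0.175],[0,0,-0.35],[0,0,-0.525],[0,0,-0.7],[0,0,-0.875],[0,0,-1.05],[0,0,-1.225],[0,0,-1.4]], grip=[0.35,0.35,0.35,0.35,0.35,0.35,0.35,0.35])

```text
t: 1.1
tcp_pos: [518.3, 115.5, 207.3]
tool_rot: [-2.428, -1.993, 0.0]
wrist_force: [0.5, 1.1, 1.3]
grip_width: 55.5
grip_force: 0.0
```

```bash
python3 - <<'E'
from h import *
import pickle
D=pickle.load(open('d0.pkl','rb')); T=D['top'];S=D['scene']
s=4.2105
t=lambda x,y:(80+(x-400)/s,160+y/s); c=lambda x,y:(335+x/s,150+y/s)
print('mouth',tri(T,t(657,238),S,c(107,45)),'ball',tri(T,t(630,160),S,c(163,192)))
co=np.array([onz(T,*t(*p),6)[:2] for p in [(644,72),(555,135),(657,285),(748,217)]]);print(co)
d=co[2]-co[1]+co[3]-co[0];print('rest axis -x dir',d/np.linalg.norm(d),'center',co.mean(0),np.linalg.norm(co-np.roll(co,1,0),axis=1))
for n in('collar','bar'): pass
E
```

```text
mouth (array([461.62957932, 288.86080192, 130.86288821]), np.float64(3.8838525022142916)) ball (array([516.63181719, 330.38159105,  47.5208043 ]), np.float64(6.359191763598976))
[[579.00243907 332.60808359]
 [535.84161275 387.81076994]
 [440.63826807 315.32341831]
 [486.14150192 259.30659466]]
rest axis -x dir [-0.79033564 -0.61267411] center [510.40595545 323.76221663] [118.30579837  70.07277295 119.65823408  72.16944521]
```

Emit:
drive_tool(dp=[[15,-19,0],[15,-19,0],[15,-19,-60],[15,-19,-120],[15,-19,-165],[15,-19,-193],[15,-19,-193]], delta_rot=[[0,0,0],[0,0,0],[0,0,0],[0,0,0],[0,0,0],[0,0,0],[0,0,0]], grip=[0.35,0.35,0.35,0.35,0.35,0.35,0.35])

```text
t: 1.98
tcp_pos: [529.8, 98.9, 12.8]
tool_rot: [-2.419, -2.001, 0.006]
wrist_force: [-0.3, -0.8, 0.2]
grip_width: 55.7
grip_force: 0.0
```

Emit:
drive_tool(dp=[[28,-28,0],[28,-42,0],[28,-56,0],[28,-70,0],[27,-84,0],[26,-98,0],[25,-112,0],[24,-124,0]], delta_rot=[[0,0,0],[0,0,0],[0,0,0.05],[0,0,0.1],[0,0,0.15],[0,0,0.2],[0,0,0.25],[0,0,0.305]], grip=[0.35,0.35,0.35,0.35,0.35,0.35,0.35,0.35])

```text
t: 2.98
tcp_pos: [556.1, -25.7, 15.9]
tool_rot: [2.087, 2.347, 0.001]
wrist_force: [0.6, 0.7, -0.5]
grip_width: 55.3
grip_force: 0.0
```

```bash
python3 - <<'E'
from h import *
T=get('top'); save('top1.png',T['frame'][130:280,180:380],4)
E
```

```text
(no output)
```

View pics/top1.png

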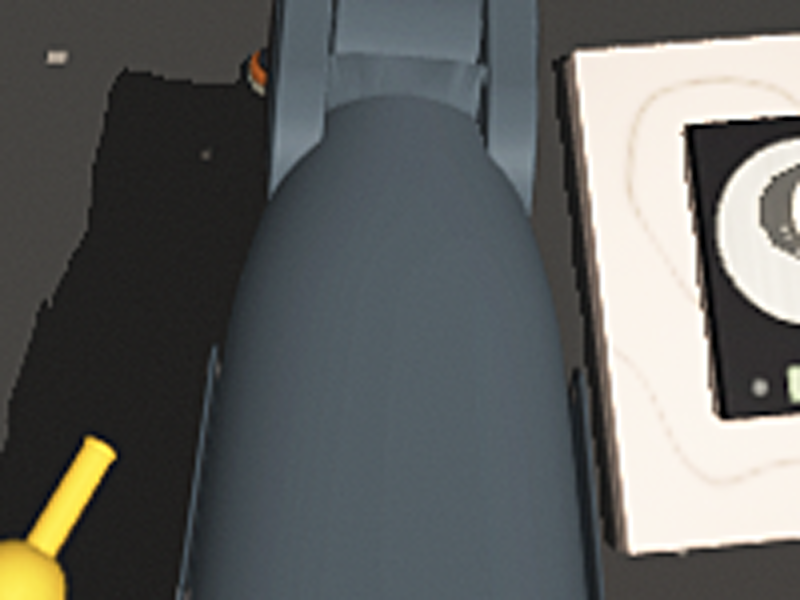

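The arm hides the stand from the top camera here, so I'll push on and use the scene camera.

Emit:
drive_tool(dp=[[-2,-12,0],[-4,-24,0],[-6,-36,0],[-6,-36,0]], delta_rot=[[0,0,0],[0,0,0],[0,0,0],[0,0,0]], grip=[0.35,0.35,0.35,0.35])

```text
t: 3.52
tcp_pos: [550.1, -62.5, 14.5]
tool_rot: [-2.092, -2.344, 0.0]
wrist_force: [0.7, 0.2, -0.5]
grip_width: 55.7
grip_force: 0.0
```

```bash
python3 - <<'E'
from h import *
T=get('scene'); save('sc1.png',T['frame'][110:260,80:300],3.6)
E
```

```text
(no output)
```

View pics/sc1.png

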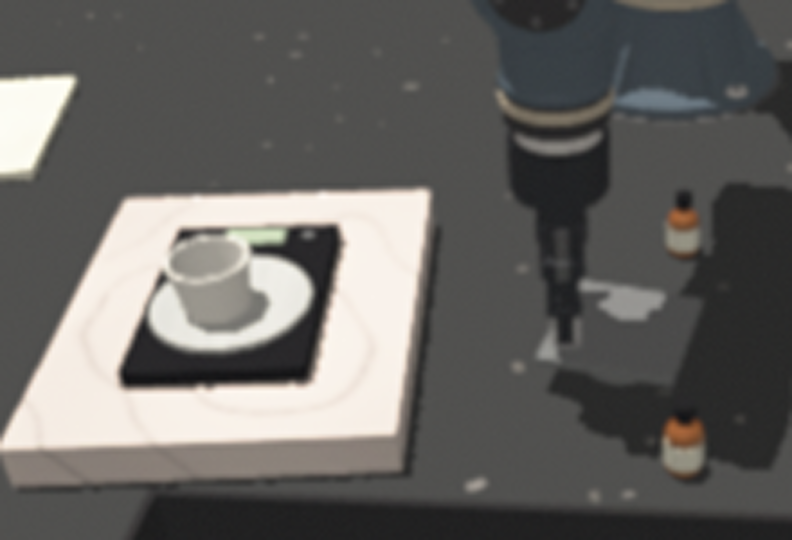

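```bash
python3 - <<'E'
from h import *
import pickle
D=pickle.load(open('d0.pkl','rb')); S=D['scene'];T=D['top']
for p in [(478,-61,34),(587,-82,34),(609,25,34),(500,47,34),(543,-18,34),(550,-62,14),(600,-181,38)]:
    print(p,((proj(S,p)-[80,110])*3.6).round(), (proj(S,p)*1.5625).round(),(proj(T,p)*1.5625).round())
N=get('scene'); a=S['frame'][150:260,180:300];b=N['frame'][150:260,180:300]
save('cmp.png',np.hstack([a,b]),3.3)
print(r.read_state()['tcp_pos'])
E
```

```text
(478, -61, 34) [574. 279.] [374. 293.] [439. 339.]
(587, -82, 34) [534. 358.] [357. 327.] [452. 276.]
(609, 25, 34) [671. 381.] [416. 337.] [391. 262.]
(500, 47, 34) [701. 298.] [429. 301.] [376. 324.]
(543, -18, 34) [620. 327.] [394. 314.] [415. 301.]
(550, -62, 14) [565. 349.] [370. 324.] [440. 299.]
(600, -181, 38) [404. 359.] [301. 328.] [510. 270.]
[550.24511008 -61.78956603  14.42601047]
```

View pics/cmp.png

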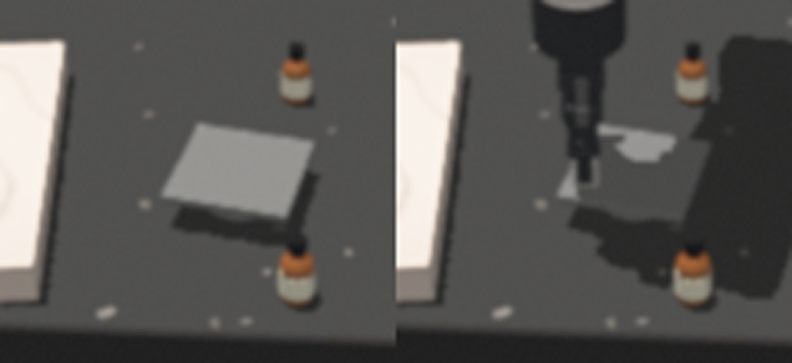

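Emit:
drive_tool(dp=[[0,0,-3],[0,0,-6]], delta_rot=[[0,0,0],[0,0,0]], grip=[0.35,0.35])

```text
t: 3.88
tcp_pos: [550.3, -61.4, 8.2]
tool_rot: [-2.089, -2.346, 0.0]
wrist_force: [-0.1, -0.4, 0.4]
grip_width: 56.0
grip_force: 0.0
```

```bash
python3 - <<'E'
from h import *
W=get('wrist'); S=get('scene')
print(np.round(W['pose'],3).tolist(),W['fx'])
a=cv2.resize(W['frame'],(512,384)); b=cv2.resize(S['frame'][160:225,215:285],(414,384),interpolation=cv2.INTER_CUBIC)
save('w1.png',np.hstack([a,b]),.86)
for x in (565,580,592):
  for z in(10,14,40): print(x,z,(proj(S,(x,-60,z))).round(1))
E
```

```text
[[0.993, 0.111, 0.03, 543.819], [0.115, -0.957, -0.267, 5.919], [-0.001, 0.268, -0.963, 173.817], [0.0, 0.0, 0.0, 1.0]] 284.44737665671335
565 10 [237.3 211.4]
565 14 [237.2 210.3]
565 40 [237.  203.2]
580 10 [236.7 214.7]
580 14 [236.7 213.6]
580 40 [236.4 206.4]
592 10 [236.3 217.4]
592 14 [236.3 216.3]
592 40 [236.  209.1]
```

View pics/w1.png

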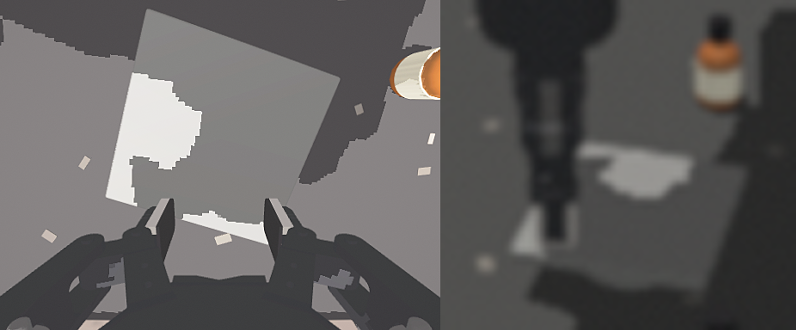

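```bash
python3 - <<'E'
from h import *
W=get('wrist')
for p in [(478,-61,34),(587,-82,34),(609,25,34),(500,47,34),(381,26,62)]: print(p,(proj(W,p)*.86).round())
for z in(8,20,36): print(z,[(proj(W,(550+d,-61+d*.11,z))*.86).round() for d in(-28,0,28)])
S=r.read_state();print(S['tcp_pos'],S['joint_positions'])
E
```

```text
(478, -61, 34) [101. 197.]
(587, -82, 34) [270. 245.]
(609, 25, 34) [343.  77.]
(500, 47, 34) [143.   5.]
(381, 26, 62) [-156.    8.]
8 [array([179., 194.]), array([217., 194.]), array([256., 194.])]
20 [array([176., 201.]), array([217., 201.]), array([259., 201.])]
36 [array([171., 211.]), array([217., 211.]), array([263., 212.])]
[550.08014226 -61.4463774    8.16197109] [-1.11241557e-01  4.26211797e-01 -2.81998901e-01  8.63286731e-01
 -2.82827558e-06  1.34424759e+00]
```

Emit:
drive_tool(dp=[[0,0,5],[0,-40,5],[0,-65,5],[0,-65,-5],[0,-65,-8],[0,-65,-11]], delta_rot=[[0,0,0],[0,0,0],[0,0,0],[0,0,0],[0,0,0],[0,0,0]], grip=[0.35,0.35,0.35,0.35,0.35,0.35])

```text
t: 4.78
tcp_pos: [550.1, -125.8, -2.9]
tool_rot: [-2.089, -2.346, 0.0]
wrist_force: [0.2, -0.4, -0.9]
grip_width: 55.4
grip_force: 0.0
```

```bash
python3 - <<'E'
from h import *
S=get('scene'); st=r.read_state(); print(st['tcp_pos'],st['wrist_force'])
f=S['frame']; u,v=proj(S,st['tcp_pos']);print(u,v)
for dx in(28,42):print(dx,[proj(S,(550+dx,st['tcp_pos'][1],z)).round(1) for z in(0,10,20,30,40)])
g=f[170:230,int(u)-12:int(u)+14].max(2)
for i,row in enumerate(g[::2]): print(170+2*i,' '.join('%3d'%x for x in row))
E
```

```text
[ 550.02419793 -125.82910034   -3.08551984] [ 1.06161101  0.58109165 -0.57928759]
215.72489371211392 210.8538190400428
28 [array([214.2, 216.1]), array([214. , 213.4]), array([213.7, 210.7]), array([213.5, 207.9]), array([213.2, 205.1])]
42 [array([213.5, 219.2]), array([213.2, 216.5]), array([213. , 213.8]), array([212.7, 211. ]), array([212.5, 208.2])]
170  36  36  35  35  36  36  36  36  36  37  35  35  35  36  35  35  34  36  42  52  65  74  80  82  80  81
172  56  52  45  39  36  35  35  36  35  36  37  36  36  36  34  35  39  54  71  80  81  81  81  81  81  81
174  78  79  71  53  37  36  36  36  35  35  36  36  35  35  34  34  41  61  78  81  81  81  81  81  81  80
176  78  80  66  45  35  36  36  36  36  36  35  36  36  36  37  38  46  64  79  81  81  81  81  81  81  80
178  80  79  66  47  38  36  38  49  59  59  56  44  37  36  36  40  46  64  78  81  81  81  81  81  81  81
180  81  79  67  47  37  36  39  52  65  67  60  47  37  35  35  39  48  66  79  82  81  81  80  81  81  80
182  81  80  74  59  44  37  37  50  61  63  57  44  37  34  35  42  60  76  81  81  81  83  83
[... 1796 characters left out ...]
  42  42  42  41  41  41  42  41  41  41  41  41  42
218  81  81  81  81  81  80  81  81  80  79  75  64  55  45  42  41  41  42  43  41  41  40  42  41  41  41
220  81  81  81  81  80  81  81  81  81  81  82  80  78  66  49  43  41  41  42  42  42  42  41  43  41  42
222  82  81  81  80  81  81  82  82  80  81  81  81  81  78  70  57  45  41  42  41  43  41  42  42  41  42
224  80  80  80  81  80  80  81  81  81  81  81  81  80  70  51  42  42  41  41  43  42  42  42  42  41  41
226  81  81  81  81  81  81  81  81  81  81  81  80  81  78  70  56  45  42  41  42  42  41  41  41  41  41
228  80  81  81  81  81  81  80  81  81  81  80  80  82  81  80  79  71  56  46  45  45  45  46  44  43  41
```

Emit:
drive_tool(dp=[[0,0,-5],[0,0,-9],[0,0,-12],[0,0,-15],[0,0,-17]], delta_rot=[[0,0,0],[0,0,0],[0,0,0],[0,0,0],[0,0,0]], grip=[0.35,0.35,0.35,0.35,0.35])

```text
t: 5.45
tcp_pos: [550.3, -126.7, -19.7]
tool_rot: [-2.09, -2.345, 0.0]
wrist_force: [-0.5, 0.2, -0.1]
grip_width: 55.3
grip_force: 0.0
```

Emit:
drive_tool(dp=[[0,0,-2],[0,0,-4]], delta_rot=[[0,0,0],[0,0,0]], grip=[0.35,0.35])

```text
t: 5.7
tcp_pos: [550.3, -126.7, -23.6]
tool_rot: [2.09, 2.345, -0.0]
wrist_force: [-0.2, -0.0, 0.6]
grip_width: 55.8
grip_force: 0.0
```

Emit:
drive_tool(dp=[[0,0,-2],[0,0,-3]], delta_rot=[[0,0,0],[0,0,0]], grip=[0.35,0.35])

```text
t: 5.95
tcp_pos: [550.2, -126.7, -26.7]
tool_rot: [-2.09, -2.345, 0.0]
wrist_force: [0.4, 0.5, -0.4]
grip_width: 55.3
grip_force: 0.0
```

Emit:
drive_tool(dp=[[0,0,-1],[0,0,-2]], delta_rot=[[0,0,0],[0,0,0]], grip=[0.35,0.35])

```text
t: 6.2
tcp_pos: [550.4, -126.7, -27.9]
tool_rot: [2.09, 2.345, 0.0]
wrist_force: [-3.8, 0.9, 16.5]
grip_width: 55.8
grip_force: 8.4
```

Emit:
drive_tool(dp=[[0,0,40],[2,20,70],[4,70,70],[6,120,70],[8,170,70],[10,205,60],[10,205,30],[10,205,15]], delta_rot=[[0,0,0],[0,0,-0.05],[0,0,-0.15],[0,0,-0.25],[0,0,-0.305],[0,0,-0.305],[0,0,-0.305],[0,0,-0.305]], grip=[0.35,0.35,0.35,0.35,0.35,0.35,0.35,0.35])

```text
t: 7.2
tcp_pos: [559.4, 78.7, -14.8]
tool_rot: [-2.421, -2.001, 0.002]
wrist_force: [-0.8, -0.7, 0.6]
grip_width: 55.7
grip_force: 0.0
```

Emit:
drive_tool(dp=[[-1,-20,0],[-1,-33,0],[-1,-46,0],[-2,-60,0],[-3,-74,0],[-4,-88,0],[-5,-102,0],[-6,-112,0]], delta_rot=[[0,0,0],[0,0,0],[0,0,0.05],[0,0,0.1],[0,0,0.15],[0,0,0.2],[0,0,0.25],[0,0,0.305]], grip=[0.35,0.35,0.35,0.35,0.35,0.35,0.35,0.35])

```text
t: 8.2
tcp_pos: [554.6, -35.6, -12.5]
tool_rot: [2.09, 2.344, 0.001]
wrist_force: [-0.9, 1.1, 0.3]
grip_width: 55.5
grip_force: 0.5
```

Emit:
drive_tool(dp=[[-3,-10,0],[-5,-18,0],[-6,-26,0],[-7,-29,0]], delta_rot=[[0,0,0],[0,0,0],[0,0,0],[0,0,0]], grip=[0.35,0.35,0.35,0.35])

```text
t: 8.7
tcp_pos: [547.4, -63.2, -13.4]
tool_rot: [2.091, 2.345, 0.0]
wrist_force: [-0.0, 1.9, 0.8]
grip_width: 55.6
grip_force: 0.6
```

```bash
python3 - <<'E'
from h import *
W=get('wrist'); S=get('scene')
print(r.read_state()['tcp_pos'])
a=W['frame']; b=cv2.resize(S['frame'][150:230,170:290],(576,384),interpolation=cv2.INTER_CUBIC)
save('w2.png',np.hstack([a,b]),.73)
E
```

```text
[547.08275034 -63.04104927 -13.5981327 ]
```

View pics/w2.png

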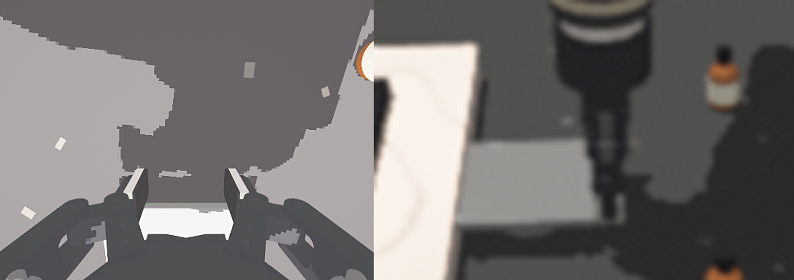

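Emit:
drive_tool(dp=[[0,15,0],[0,15,45],[0,0,55],[0,-15,50],[0,-22,45],[0,-22,35],[0,-22,35]], delta_rot=[[0,0,0],[-0.174,-0.02,0],[-0.348,-0.04,0],[-0.348,-0.04,0],[-0.348,-0.04,0],[-0.348,-0.04,0],[-0.348,-0.04,0]], grip=[0.35,0.35,0.35,0.35,0.35,0.35,0.35])

```text
t: 9.68
tcp_pos: [546.2, -85.4, 20.1]
tool_rot: [1.907, 2.136, -0.339]
wrist_force: [0.9, 0.1, -0.6]
grip_width: 55.2
grip_force: 0.0
```

```bash
cat >> h.py <<'E'
def plate(S,z=34,box=None):
    hsv=cv2.cvtColor(S['frame'],cv2.COLOR_RGB2HSV)
    m=((hsv[...,1]<30)&(hsv[...,2]>105)&(hsv[...,2]<185)).astype(np.uint8)
    x0,y0,x1,y1=box; k=np.zeros_like(m);k[y0:y1,x0:x1]=m[y0:y1,x0:x1]
    return k
E
python3 - <<'E'
from h import *
from scipy.spatial.transform import Rotation as R
st=r.read_state(); z=R.from_rotvec(st['tool_rot']).as_matrix()[:,2]
print(st['tcp_pos'],z,'tip',st['tcp_pos']-27.5*z)
S=get('scene'); f=S['frame'].max(2)
for p in [(541,-185.6,34),(600,-181,34),(550,-76,34),(604,-70,34),(495,-82,34)]: print(p,proj(S,p).round())
print('\n'.join(' '.join('%3d'%v for v in row[::3]) for row in f[176:226:3,190:262]))
E
```

```text
[546.24938529 -85.44366171  20.08515627] [ 0.03626227 -0.34028185 -0.93962403] tip [545.25217284 -76.08591089  45.92481701]
(541, -185.6, 34) [195. 198.]
(600, -181, 34) [192. 211.]
(550, -76, 34) [232. 201.]
(604, -70, 34) [232. 213.]
(495, -82, 34) [232. 190.]
248 248 248 100  64  81  81  81  80  81  80  81  81  82  72  41  43  43 112  50  67  81  81  81
248 249 237  92  71  82  80  81  81  79  81  80  81  80  86  48  40  60 112  56  81  81  81  81
246 248 228  74  78  81  81  81  81  81  81  82  83  82  75  44  47  45  87  58  79  81  81  81
249 246 197  61  78  80  81  80  81  80  81  92  91  85  37  42  41  54  57  46  81  80  81  80
249 250 157  53  79  79  80  80  81  81  82  83  84  76  32  48  36  36  36  72  81  81  81  80
249 249 153 131 145 154 146 144 147 147 148 148 149 147  90  44  46  42  47  82  80  80  81  80
249 249 140 151 151 151 151 151 151 150 151 150 150 149 111  36  37  33  73  81  81  80  81  81
249 248 144 151 151 151 151 152 150 150 150 151 150 147  97  34  67  65  81  82  81  82  81  81
249 237 148 151 151 151 151 151 151 151 151 151 151 139  57  36  90  69  58  48  48  48  49  78
249 228 150 150 151 151 151 151 151 151 150 150 150 141  90  69  55  46  42  45  62  43  63  81
249 203 151 151 150 150 151 151 151 151 151 151 151 151 115  54  71  60  42  42  42  40  42  48
249 165 152 151 151 151 150 151 151 151 151 151 150 151 123  60  81  81  71  44  42  42  42  41
248 167 150 149 150 150 150 147 145 137 135 133 132 130 114  52  82  81  81  57  42  41  42  42
249 115  69  66  65  66  72  76  76  74  66  50  48  47  47  47  80  79  80  47  42  42  42  41
246 112  40  41  42  40  41  45  45  43  42  41  42  42  43  40  41  42  41  41  41  41  42  42
235 104  42  41  42  41  42  41  41  41  41  42  42  44  43  59  78  63  41  41  74  51  41  45
225  97  61  63  69  78  78  79  78  78  78  78  78  83  79  81  80  69  42  40  40  48  41  77
```

Emit:
drive_tool(dp=[[1,0,-8],[1,3,-15],[1,10,-22],[1,15,-28],[1,19,-33],[1,21,-37]], delta_rot=[[0,0,0],[0,0,0],[0,0,0],[0,0,0],[0,0,0],[0,0,0]], grip=[0.35,0.35,0.35,0.35,0.35,0.35])

```text
t: 10.48
tcp_pos: [548.4, -63.4, -15.9]
tool_rot: [1.903, 2.136, -0.337]
wrist_force: [-0.6, -0.2, 0.2]
grip_width: 55.6
grip_force: 0.3
```

```bash
python3 - <<'E'
from h import *
S=get('scene'); save('p1.png',S['frame'][150:240,170:290],6)
E
```

```text
(no output)
```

View pics/p1.png

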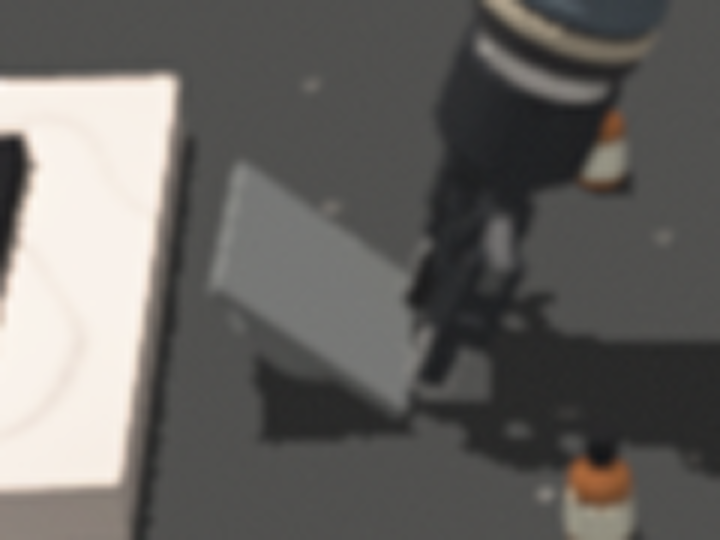

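The stand is tilted, with its far edge on the bench and its wall edge raised; the plate runs from (210,290) to (405,415). Next I push it towards the slab.

Emit:
drive_tool(dp=[[1,-12,0],[3,-24,0],[4,-36,0],[5,-48,0],[7,-60,0],[8,-70,0],[9,-78,0],[9,-78,0]], delta_rot=[[0,0,0],[0,0,0],[0,0,0],[0,0,0],[0,0,0],[0,0,0],[0,0,0],[0,0,0]], grip=[0.35,0.35,0.35,0.35,0.35,0.35,0.35,0.35])

```text
t: 11.52
tcp_pos: [557.2, -142.6, -15.5]
tool_rot: [1.904, 2.135, -0.338]
wrist_force: [0.3, -0.5, 0.1]
grip_width: 55.3
grip_force: 0.0
```

```bash
python3 - <<'E'
from h import *
S=get('scene'); f=S['frame']
g=f[140:225:3,165:255:2]
print('\n'.join(''.join('#' if p.max()<60 else ('o' if p.max()>200 else ('P' if p.max()>92 and int(p.max())-int(p.min())<35 else ('x' if int(p.max())-int(p.min())>60 else '.'))) for p in row) for row in g))
for p in [(550,-187,38),(550,-160,0),(550,-160,110),(560,-110,0)]: print(p,(proj(S,p)-[165,140])/[2,3])
E
```

```text
............................PPP..............
...........................PPPP..............
...........................PPPP..............
...........................P.P.PP............
............................PPP..............
............................#.PPPP.#.........
...........................PP.##.PPPPPPPPP...
...............PP.........##PPP.#####...#....
oooooooooooooooooP.......#####PPPPPP...#.....
oooooooooooooooooP.......########..P..#......
oooooooooooooooooP......###############......
...#PooooooooooPPP.......#############.......
.####PoooooooooPP.#.......############.......
#####ooooooooooP..........###########........
####PooooooooooP.........#########...........
.###PoooooooooPP.........########............
o###ooooooooooPP.........###.P.#.............
o.#PooooooooPPP..........###PP.#.............
P##PooooooooPP..........####.P...............
.#.oooooooooPPP.........####.##..............
##PooooooooooPP........#########.###.........
##PooooooooooP..........###########..........
#.ooooooooooooP........P#############........
#PooooooooooooP..#.....P###..################
#PooooooooooooP.###...P.##...P.##############
PoooooooooooooP.####..........###############
ooooooooooooooP######..######################
oooooooooooooPP#....#......####.#############
oooooooooooooPP#....##......#######......####
(550, -187, 38) [14.38993997 19.66811871]
(550, -160, 0) [19.58173839 23.20519204]
(550, -160, 110) [17.88249503 12.84919546]
(560, -110, 0) [27.76106975 24.1196928 ]
```

Emit:
drive_tool(dp=[[1,-6,0],[1,-11,0],[2,-15,0],[2,-19,0],[2,-19,0]], delta_rot=[[0,0,0],[0,0,0],[0,0,0],[0,0,0],[0,0,0]], grip=[0.35,0.35,0.35,0.35,0.35])

```text
t: 12.2
tcp_pos: [558.2, -151.7, -16.7]
tool_rot: [1.904, 2.153, -0.321]
wrist_force: [-10.3, 54.3, 18.5]
grip_width: 55.5
grip_force: 27.8
```

```bash
python3 - <<'E'
from h import *
S=get('scene'); f=S['frame']
g=f[140:218:3,185:239].max(2)[:,::2]
print('\n'.join(' '.join('%3d'%v for v in row) for row in g))
E
```

```text
81  80  81  81  81  81  81  81  81  81  81  82  81  82  81  86 106  94  90  85  70  70  69  69  68  70  68
 84  82  81  82  81  81  81  81  81  81  81  81  80  81  83  99 113  93  89  83  76  70  70  70  70  69  68
 81  80  82  81  80  81  82  81  82  81  80  81  81  80 105 162  94 113  95  82  77  71  70  70  69  68  68
 81  82  81  82  81  81  81  81  81  82  81  81  81  81 104 177 142  78  93 103  91  74  70  70  69  68  68
 81  82  81  80  81  81  81  81  81  81  82  81  80  81  71  89 154 162 108  66  74  76  72  71  69  69  68
 80  81  81  81  82  81  81  82  81  81  80  81  81  81  66  58  53 104 140 150 114  72  56  60  63  65  66
 81  80  81  81  81  81  81  81  81  80  81  81  81  74  73 126  79  47  42  64  96 114 120 119 117 107 106
 84  87  89  90  89  95 101  86  81  81  82  82  81  60  49  75 122 124  94  58  40  38  42  52  58  57  56
247 247 247 247 247 248 248 171  79  81  81  81  75  50  46  45  51  72 117 133 129 114 100  87  79  86  54
248 248 248 248 248 248 249 148  82  82  80  80  61  47  45  43  41  38  39  38  58  75  92  91  78  53  38
247 248 248 248 248 2
[... 1006 characters left out ...]
  41  44  61  56  40  71  82  82  81  82  81  81  81
250 249 250 225  87  86  84  82  77  70  68  55  38  44  36  38  43  39  48  66  51  48  49  51  74  81  81
249 249 249 236  96  77  77  77  77  71  69  64  49  42  46  43  38  37  43  60  59  47  44  71  82  81  81
247 249 249 250 153  73  72  71  76  73  68  69  61  37  38  39  37  39  41  42  45  45  42  42  59  69  69
248 249 249 249 161  97  41  42  62  76  69  92  72  34  42  71  58  46  43  44  43  41  42  42  41  43  41
248 248 248 246 147  82  41  41  55  76  78  98  43  35  74  88  81  79  50  62  54  41  42  41  41  41  42
248 248 249 235 125  64  40  42  47  76  80  80  63  62  85  82  81  79  47  41  42  42  42  42  42  42  43
```

Emit:
drive_tool(dp=[[0,10,2],[0,8,4],[0,5,6],[0,5,6]], delta_rot=[[0,0,0],[-0.17,-0.02,0],[-0.34,-0.039,0],[-0.382,-0.044,0]], grip=[0.35,0.35,0.35,0.35])

```text
t: 12.75
tcp_pos: [559.1, -154.8, -10.0]
tool_rot: [1.67, 1.879, -0.648]
wrist_force: [0.2, -1.2, 0.2]
grip_width: 55.6
grip_force: 0.0
```

```bash
cat > tip.py <<'E'
from h import *
from scipy.spatial.transform import Rotation as R
st=r.read_state(); M=R.from_rotvec(st['tool_rot']).as_matrix(); z=M[:,2]; x=M[:,0]
P=st['tcp_pos']-27.5*z
print(st['tcp_pos'].round(1),'P',P.round(1),'corners',(P+11*x).round(1),(P-11*x).round(1),'F',st['wrist_force'].round(1),'q',st['joint_positions'].round(2))
S=get('scene'); f=S['frame']
g=f[140:218:3,185:245].max(2)[:,::2]
print('\n'.join(' '.join('%3d'%v for v in row) for row in g))
E
python3 tip.py
```

```text
[ 559.1 -154.8  -10. ] P [ 557.  -136.4   10.4] corners [ 556.  -128.3    2.9] [ 557.9 -144.4   17.8] F [ 0.2 -1.2  0.2] q [ 0.12  0.54 -0.43  0.61 -0.74  1.58]
 81  81  81  82  81  81  81  81  82  81  81  81  81  81  81  81  82  81  81  81  81  80  81  80  80  80  80  81  81  88
 84  82  81  80  81  81  81  81  81  80  81  81  82  81  82  81  82  81  81  81  81  80  81  82  81  80  81  81  81  80
 81  82  81  81  80  81  80  81  81  81  81  80  81  81  81  81  81  82  81  82  80  81  81  81  81  81  81  81  82  82
 81  80  81  81  81  81  81  81  81  80  81  81  81  80  81  82  81  80  81  81  81  80  81  81  82  80  80  81  80  81
 81  81  81  81  81  81  81  81  81  81  82  81  81  80  81  81  80  81  81  80  80  82  81  81  81  80  81  81  82  81
 81  80  82  81  81  80  81  81  81  81  80  81  80  81  81  81  81  81  81  81  81  81  81  81  81  81  82  81  81  80
 80  81  81  80  81  81  81  81  81  82  81  81  81  81  81  81  81  81  80  81  81  82  80  81  80  81  80  81  81  77
 83  87  88  90  89  96 101  86  80  81  80  80  81  81  81  82  82  81  81  81  81  81  81  81  81
[... 1480 characters left out ...]
  85  85  83  77  69  68  69  65  39  30  31  34  49  52  43  48  57  50  41  66  85  54  44  42  55
249 249 249 242 109  79  76  80  78  72  69  64  44  42  38  34  46  55  51  61  50  37  43  61  60  45  47  50  41  58
247 249 249 250 162  74  71  70  74  73  68  63  44  41  62 127  92  51  51  41  41  38  35  37  37  42  45  42  42  41
248 249 249 249 162  99  42  41  62  78  70  60  44 113 148  85  44  37  37  35  39  37  41  41  41  42  41  40  42  42
248 248 248 246 147  81  41  41  54  77  70  58  85  99  58  36  37  61  82  79  51  71  80  63  41  42  42  42  42  41
248 248 249 235 125  65  40  43  46  73  74  53  63  86  60  48  76  82  81  81  81  82  79  47  42  41  41  41  41  42
```

Emit:
drive_tool(dp=[[0,-5,0],[1,-8,0],[1,-10,0],[1,-12,0]], delta_rot=[[0,0,0],[0,0,0],[0,0,0],[0,0,0]], grip=[0.35,0.35,0.35,0.35])

```text
t: 13.3
tcp_pos: [560.5, -164.0, -9.8]
tool_rot: [1.677, 1.888, -0.636]
wrist_force: [-15.1, 54.3, 22.4]
grip_width: 55.8
grip_force: 28.0
```

```bash
python3 tip.py
```

```text
[ 560.5 -164.    -9.8] P [ 558.4 -145.9   10.8] corners [ 557.4 -137.7    3.5] [ 559.3 -154.1   18.1] F [-15.1  54.3  22.4] q [ 0.1   0.53 -0.44  0.59 -0.73  1.55]
 80  81  80  81  82  81  82  81  81  81  81  81  81  82  81  80  82  81  81  81  81  81  81  81  80  81  81  80  82  89
 85  82  82  81  80  81  81  80  81  81  81  81  82  81  81  82  81  81  81  80  81  80  81  81  81  81  81  81  81  81
 82  81  81  81  82  81  81  81  82  81  82  81  82  81  81  81  81  82  81  81  80  81  80  81  82  82  81  81  81  82
 80  81  81  81  82  82  81  81  81  81  81  81  81  81  80  82  81  80  81  80  81  81  81  81  81  82  81  82  80  84
 82  81  81  81  81  82  81  81  82  81  81  81  81  82  81  81  81  81  81  81  81  81  82  81  81  81  81  81  99 168
 81  81  81  82  80  81  81  81  81  81  81  80  81  81  81  81  81  81  81  82  81  81  82  81  81  81  81  78 125 209
 81  81  81  82  80  81  80  81  81  82  81  81  81  81  80  81  81  81  80  81  81  81  81  81  81  81  80  72  84 187
 84  86  89  90  89  95 100  85  80  81  81  81  81  81  80  81  81  81  81  82  81  81  81  81 
[... 1483 characters left out ...]
  86  85  82  77  69  68  51  31  31  32  40  48  44  48  56  50  41  65  81  59  49  42  51  73  81
249 249 249 239 103  75  77  76  77  73  68  63  41  34  43  53  49  61  51  38  40  59  58  45  52  60  44  48  77  81
247 249 249 250 153  74  71  70  75  74  70  60  53 115 105  49  52  40  40  37  36  38  37  42  49  46  41  42  42  48
248 249 249 249 162  99  40  41  64  76  69  68 115 105  50  39  36  36  36  37  43  43  42  43  42  42  42  42  42  42
248 248 248 246 147  82  41  42  56  77  78 104  64  37  35  46  71  68  53  97 105  67  41  42  42  41  42  43  43  42
248 248 249 235 126  65  41  41  49  76  79  85  70  41  54  78  81  82  81  81  81  66  41  42  42  42  42  42  41  42
```

Emit:
drive_tool(dp=[[0,20,0],[0,35,40],[0,35,90],[0,35,135],[0,20,135],[0,-9,135],[0,-9,135],[0,-9,115]], delta_rot=[[0,0,0],[0.17,0.02,0],[0.35,0.04,0],[0.53,0.06,0],[0.728,0.084,0],[0.728,0.084,0],[0.728,0.084,0],[0.728,0.084,0]], grip=[0.35,0.35,0.35,0.35,0.35,0.35,0.35,0.35])

```text
t: 14.35
tcp_pos: [561.1, -178.0, 106.9]
tool_rot: [2.089, 2.34, 0.0]
wrist_force: [-0.3, 0.7, 0.3]
grip_width: 55.3
grip_force: 0.0
```

```bash
python3 tip.py
```

```text
[ 561.1 -178.   106.9] P [ 561.  -177.9  134.4] corners [ 559.7 -166.9  134.4] [ 562.2 -188.8  134.5] F [-0.3  0.7  0.3] q [-0.31  0.39 -0.05  1.12 -0.    1.15]
 36  36  36  35  35  35  59  82  81  82  81  81  81  82  81  82  82  81  82  81  81  81  81  81  81  82  81  81  82  89
 56  68  48  34  41  39  53  81  82  81  81  81  81  81  81  81  82  81  82  81  82  82  82  82  81  81  81  81  81  81
 55  63  45  33  38  39  50  80  81  82  81  81  82  81  82  81  81  81  81  82  81  81  82  82  81  81  81  81  81  82
 89  66  41  33  36  39  63  82  82  80  81  81  81  81  81  82  80  81  81  82  82  81  81  81  82  81  82  81  81  82
 83  77  43  37  37  39  63  81  81  81  81  81  82  81  82  82  81  82  81  81  81  82  81  82  81  81  81  81  82  82
 57  63  43  35  39  43  78  81  82  81  81  81  81  81  81  81  82  82  80  82  82  82  81  82  82  81  81  82  80  81
 37  39  38  36  38  37  70  81  82  81  81  82  81  82  81  81  82  81  81  82  82  82  81  81  81  81  81  82  82  81
 36  39  40  36  36  32  69  86  81  81  81  82  82  81  81  81  81  81  81  81  82  81  81  81  81
[... 1480 characters left out ...]
  87  81  79  78  70  69  67  69  74  81  82  81  82  81  82  82  81  81  82  81  81  82  81  82  68
249 249 249 246 116  76  77  78  79  75  69  64  43  41  49  79  76  70  81  81  81  81  82  82  82  81  82  81  67  41
247 249 249 250 165  74  70  69  74  74  70  61  42  42  42  43  43  56  80  82  81  82  81  81  81  81  70  67  45  42
248 249 249 249 163  99  41  41  63  78  69  59  40  42  42  42  56  75  82  86  82  81  82  80  73  51  42  42  42  41
248 248 249 246 147  82  42  42  52  77  70  55  41  42  41  42  42  42  52  75  63  48  60  61  42  42  42  42  42  41
248 248 249 235 126  65  42  41  46  76  73  52  42  42  42  42  43  41  41  42  42  42  41  41  41  41  43  42  41  41
```

Emit:
drive_tool(dp=[[0,0,-20],[0,0,-36],[0,5,-36],[-1,12,-36],[-2,19,-36],[-3,26,-36],[-3,30,-36],[-3,30,-36]], delta_rot=[[0,0,0],[0,0,0],[0,0,0],[0,0,0],[0,0,0],[0,0,0],[0,0,0],[0,0,0]], grip=[0.35,0.35,0.35,0.35,0.35,0.35,0.35,0.35])

```text
t: 15.4
tcp_pos: [557.4, -146.4, 69.6]
tool_rot: [2.088, 2.345, -0.002]
wrist_force: [0.3, -1.1, 1.0]
grip_width: 55.8
grip_force: 0.0
```

```bash
python3 tip.py
```

```text
[ 557.4 -146.4   69.6] P [ 557.4 -146.3   97.1] corners [ 556.1 -135.4   97.1] [ 558.6 -157.2   97.1] F [ 0.3 -1.1  1. ] q [-0.26  0.4  -0.14  1.03 -0.    1.2 ]
 79  47  36  35  36  36  35  36  35  36  36  35  34  35  35  39  76  81  81  81  81  80  81  81  80  81  81  80  82  88
 84  56  35  35  36  35  35  36  36  37  36  36  36  34  34  41  77  81  81  81  81  81  80  80  81  81  80  81  81  81
 82  75  46  35  37  37  36  35  36  36  37  36  34  34  44  71  81  81  81  81  81  82  80  81  81  80  81  81  80  81
 81  81  80  66  55  41  35  36  36  37  36  37  40  66  81  81  81  81  81  80  81  81  81  81  81  82  81  80  81  81
 81  81  81  81  81  65  36  36  36  36  34  34  37  67  81  81  81  82  81  80  80  81  81  81  81  81  82  80  80  81
 81  80  81  81  79  49  39  39  50  45  35  40  44  70  81  81  81  81  81  81  81  81  81  81  81  81  81  81  80  82
 81  81  81  80  80  55  38  47  63  52  34  37  41  68  81  82  81  81  80  80  81  81  81  81  81  81  81  81  80  80
 84  86  89  90  90  83  43  48  63  53  34  36  49  79  81  80  81  81  80  81  81  80  81  82  81
[... 1480 characters left out ...]
 130  63  63  81  81  86 135 123  86  75  76  77  77  77  77  76  76  74  74  74  74  74  63  54  72
248 249 249 249 229 114  52  62  82  81  89 140 103  75  76  77  77  78  78  77  76  75  75  75  75  75  72  53  43  69
247 249 249 249 204 105  48  77  81  82  89 144 134  79  74  76  77  76  77  76  75  74  75  76  74  69  62  51  42  48
248 249 249 249 161  98  46  78  81  81  96 144 135  91  74  74  75  74  75  75  75  76  72  62  53  44  41  42  42  41
248 248 248 246 146  81  55  79  80  80 108 146 145 106  73  74  74  76  76  75  66  52  44  42  41  41  41  42  41  42
248 248 249 234 126  65  62  81  80  80 120 149 145  97  74  77  77  67  53  43  42  42  41  42  41  41  42  40  42  43
```

Emit:
drive_tool(dp=[[0,0,45],[0,0,90],[0,20,130],[-8,60,130],[-20,110,130],[-35,160,130],[-50,210,130],[-65,260,130]], delta_rot=[[0,0,0],[0,0,0.1],[0,0,0.28],[0,0,0.46],[0,0,0.64],[0,0,0.82],[0,0,1.0],[0,0,1.18]], grip=[0.45,0.45,0.45,0.45,0.45,0.45,0.45,0.45])

```text
t: 16.45
tcp_pos: [491.8, 114.6, 199.6]
tool_rot: [0.423, 3.11, -0.001]
wrist_force: [1.0, -0.1, 0.1]
grip_width: 47.2
grip_force: 0.0
```

```bash
cat > grey.py <<'E'
from h import *
T=get('top'); hsv=cv2.cvtColor(T['frame'],cv2.COLOR_RGB2HSV)
m=((hsv[...,1]<40)&(hsv[...,2]>90)&(hsv[...,2]<190)).astype(np.uint8)
m[:, :215]=0;m[:,335:]=0;m[:150]=0;m[235:]=0
for c in cv2.findContours(m,0,cv2.CHAIN_APPROX_NONE)[0]:
    if cv2.contourArea(c)>60:
        Rc=cv2.minAreaRect(c);print(cv2.contourArea(c),Rc)
        P=np.array([onz(T,u,v,8)[:2] for u,v in c[:,0]],np.float32); print(cv2.minAreaRect(P),cv2.boxPoints(cv2.minAreaRect(P)).round().tolist())
np.save('top_s.npy',T['frame'])
E
python3 grey.py; python3 -c "
from h import *
s=r.read_state();print(s['tcp_pos'],s['tool_rot'],s['joint_positions'].round(2))"
```

```text
74.5 ((218.5, 192.0), (20.0, 7.0), 90.0)
((544.02392578125, 109.56034851074219), (55.32632064819336, 19.124557495117188), 2.312532424926758) [[516.0, 118.0], [517.0, 99.0], [572.0, 101.0], [571.0, 120.0]]
1502.0 ((291.6762390136719, 192.4385223388672), (40.28840255737305, 39.83572769165039), 84.80557250976562)
((548.6981811523438, -90.75642395019531), (111.04777526855469, 109.40589141845703), 6.566160678863525) [[487.0, -43.0], [500.0, -151.0], [610.0, -139.0], [598.0, -30.0]]
[490.10716316 119.16646097 199.65679891] [4.05103181e-01 3.11440495e+00 3.06852672e-03] [ 0.24  0.2  -0.08  1.29  0.    0.5 ]
```

Emit:
drive_tool(dp=[[-10,30,0],[-20,60,0],[-30,90,0],[-40,120,0],[-52,147,0],[-52,147,0]], delta_rot=[[0,0,0.17],[0,0,0.34],[0,0,0.51],[0,0,0.68],[0,0,0.85],[0,0,0.937]], grip=[0.45,0.45,0.45,0.45,0.45,0.45])

```text
t: 17.25
tcp_pos: [439.8, 261.7, 199.4]
tool_rot: [-1.028, 2.967, 0.001]
wrist_force: [0.3, -0.4, 0.4]
grip_width: 47.3
grip_force: 0.0
```

Emit:
drive_tool(dp=[[0,0,0],[0,5,-15],[5,10,-30],[10,15,-45],[15,20,-60],[15,20,-60]], delta_rot=[[0.107,-0.138,0],[0.214,-0.276,0],[0.321,-0.413,0],[0.428,-0.551,0],[0.428,-0.551,0],[0.428,-0.551,0]], grip=[0.45,0.45,0.45,0.45,0.45,0.45])

```text
t: 18.0
tcp_pos: [453.6, 279.1, 137.4]
tool_rot: [-0.8, 2.335, 0.29]
wrist_force: [-0.0, -0.0, 0.0]
grip_width: 47.2
grip_force: 0.0
```

```bash
python3 - <<'E'
from h import *
from scipy.spatial.transform import Rotation as R
st=r.read_state(); M=R.from_rotvec(st['tool_rot']).as_matrix(); print(st['tcp_pos'].round(1),M.round(3).tolist(),st['joint_positions'].round(2))
W=get('wrist'); T=np.load('top_s.npy')
b=cv2.resize(T[150:235,235:330],(430,384),interpolation=cv2.INTER_CUBIC)
save('w3.png',np.hstack([W['frame'],b]),.84)
a=np.array([-.508,-.394,.766]); B=np.array([517,330.5,46])
for d in(0,50,65,70,88,110): print(d,(proj(W,B+d*a)*.84).round())
print('tipaxis',[(proj(W,st['tcp_pos']-k*M[:,2])*.84).round() for k in(0,23,42)])
E
```

```text
[453.6 279.1 137.4] [[-0.606, -0.613, 0.506], [-0.471, 0.79, 0.393], [-0.641, -0.0, -0.768]] [ 0.48 -0.11 -0.9   0.09  0.11 -0.14]
0 [216. 156.]
50 [216. 168.]
65 [217. 172.]
70 [217. 174.]
88 [217. 180.]
110 [217. 189.]
tipaxis [array([215., 191.]), array([215., 204.]), array([215., 219.])]
```

View pics/w3.png

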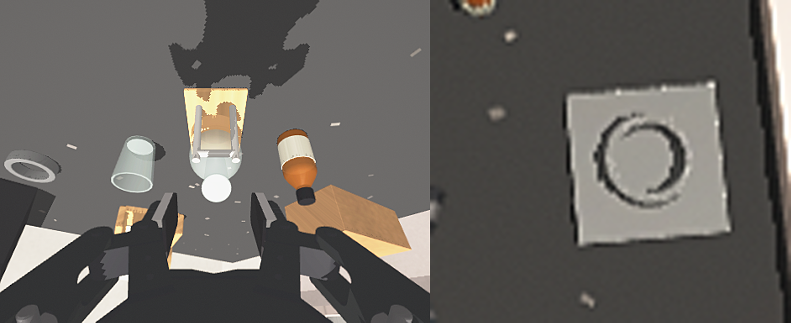

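The wrist view shows the flask's mouth at (216,187), where it was predicted, between the fingers at (165,215) and (262,215). The earlier top crop shows the stand flat with its collar upwards at (648,160). I'll advance along the neck.

Emit:
drive_tool(dp=[[9,9,-10],[17,16,-22],[25,22,-34],[33,28,-46],[39,33,-55],[39,33,-55]], delta_rot=[[0,0,0],[0,0,0],[0,0,0],[0,0,0],[0,0,0],[0,0,0]], grip=[0.45,0.45,0.45,0.45,0.45,0.45], grip_force=35)

```text
t: 18.8
tcp_pos: [495.0, 313.8, 84.4]
tool_rot: [-0.8, 2.331, 0.291]
wrist_force: [-0.3, -0.6, -0.6]
grip_width: 47.0
grip_force: 0.0
```

Emit:
drive_tool(dp=[[0,0,0],[0,0,0],[0,0,0],[0,0,0]], delta_rot=[[0,0,0],[0,0,0],[0,0,0],[0,0,0]], grip=[0.8,1,1,1], grip_force=35)

```text
t: 19.3
tcp_pos: [494.4, 313.3, 85.0]
tool_rot: [-0.799, 2.33, 0.291]
wrist_force: [-2.6, -1.6, 3.7]
grip_width: 20.8
grip_force: 34.4
```

Emit:
drive_tool(dp=[[0,0,10],[0,0,25],[0,0,50],[0,0,80],[0,0,110],[0,0,130]], delta_rot=[[0,0,0],[0,0,0],[0,0,0],[0,0,0],[0,0,0],[0,0,0]], grip=[1,1,1,1,1,1])

```text
t: 20.05
tcp_pos: [494.2, 313.3, 215.8]
tool_rot: [-0.8, 2.33, 0.291]
wrist_force: [0.7, -0.0, -1.8]
grip_width: 21.3
grip_force: 34.3
```

Emit:
drive_tool(dp=[[5,-20,0],[10,-50,0],[15,-90,0],[20,-130,0],[25,-170,0],[30,-210,0],[35,-250,0],[40,-290,0]], delta_rot=[[-0.07,0.09,0],[-0.14,0.18,0],[-0.21,0.27,0],[-0.28,0.36,0],[-0.35,0.45,0],[-0.41,0.528,0],[-0.428,0.551,0],[-0.428,0.551,0]], grip=[1,1,1,1,1,1,1,1])

```text
t: 21.05
tcp_pos: [534.8, 22.4, 213.6]
tool_rot: [-1.021, 2.971, 0.001]
wrist_force: [1.5, 0.3, -1.5]
grip_width: 21.1
grip_force: 34.4
```

Emit:
drive_tool(dp=[[4,-35,0],[8,-65,0],[12,-90,0],[15,-108,0],[15,-112,-10],[15,-112,-20],[15,-112,-20]], delta_rot=[[0,0,0],[0,0,0],[0,0,0],[0,0,0],[0,0,0],[0,0,0],[0,0,0]], grip=[1,1,1,1,1,1,1])

```text
t: 21.92
tcp_pos: [548.4, -87.8, 193.2]
tool_rot: [-1.021, 2.971, 0.003]
wrist_force: [0.2, -0.7, -1.9]
grip_width: 21.1
grip_force: 34.5
```

```bash
python3 - <<'E'
from h import *
from scipy.spatial.transform import Rotation as R
import pickle
st=r.read_state(); M=R.from_rotvec(st['tool_rot']).as_matrix(); print(st['tcp_pos'].round(1),M.round(3).tolist(),st['grip_width'],st['wrist_force'].round(1))
D={n:get(n) for n in('scene','top')}; pickle.dump(D,open('d2.pkl','wb'))
S=D['scene'];b=st['tcp_pos']+48*M[:,2]
u,v=proj(S,b);print('ball pred',b,u,v,'left/right',proj(S,b+[0,33,0]),proj(S,b-[0,33,0]),'bot',proj(S,b-[0,0,33]))
u,v=int(u),int(v);g=S['frame'][v-24:v+22,u-24:u+24].astype(int)
print('\n'.join('%3d '%(v-24+2*i)+' '.join('%3d'%p.max() for p in row[::2]) for i,row in enumerate(g[::2])), u-24)
E
```

```text
[548.4 -87.8 193.2] [[-0.789, -0.615, -0.0], [-0.615, 0.789, 0.002], [-0.001, 0.002, -1.0]] 21.09398558123449 [ 0.2 -0.7 -1.9]
ball pred [548.39876133 -87.72516733 145.20211409] 226.17112756536383 168.24324340519806 left/right [238.3136023  168.62805577] [214.06115962 167.85988017] bot [226.75346107 178.41586896]
144  81  81  80  80  81  81  81  73  52  85 101 104 113  98  66  85  81  81  81  81  81  80  80  81
146  80  81  81  80  81  81  81  81  84 104 104 108 113 101  81  81  81  81  81  81  80  81  81  81
148  81  81  81  80  81  81  80  81  81 100 114 114 115 102  82  81  81  80  81  81  81  81  81  81
150  81  81  81  80  81  81  81  82  80  99 115 115 115 102  81  81  81  81  81  80  81  81  81  81
152  81  80  81  81  81  81  81  82  80  95 115 114 114 104  82  81  81  81  81  80  81  81  81  81
154  81  81  81  81  81  80  81  81  80  92 116 119 119 111  83  80  81  81  82  81  81  80  81  82
156  81  81  81  80  81  81  81  80  89 129 164 177 173 161 131  93  80  81  81  81  80  81  81  82
158  81  81  81  80  81  82  80  99 163 187 185 183 179 175 173 148 103  80  81  81  
[... 818 characters left out ...]
  63  81  81  81  81  81  81  86 105 112 114 114 113 113 112 108  91  80  82  81  81  81  81  80
178  72  81  80  81  81  81  81  81  84  98 106 108 109 108 101  88  81  80  80  81  81  81  81  80
180  76  80  81  81  81  81  81  80  81  81  83  85  87  84  81  81  81  81  81  81  81  82  81  82
182  78  82  81  81  81  81  81  82  80  81  80  83  82  80  81  81  81  81  81  80  81  80  81  81
184  79  81  80  81  81  80  81  81  81  81  83 107  98  82  81  81  81  81  80  81  81  81  80  81
186  79  81  81  80  81  80  81  80  81  81  81  84  83  81  81  82  81  81  81  81  81  81  80  81
188  79  82  81  81  81  81  81  80  81  81  80  81  81  81  81  81  82  81  81  81  81  82  82  80 202
```

Emit:
drive_tool(dp=[[2,-1,-15],[2.5,-1,-32],[2.5,-1,-49],[2.5,-1,-64],[2.5,-1,-76],[2.5,-1,-82],[2.5,-1,-85],[2.5,-1,-85]], delta_rot=[[0,0,0],[0,0,0],[0,0,0],[0,0,0],[0,0,0],[0,0,0],[0,0,0],[0,0,0]], grip=[1,1,1,1,1,1,1,1])

```text
t: 23.02
tcp_pos: [552.0, -89.7, 109.6]
tool_rot: [-1.019, 2.969, 0.0]
wrist_force: [0.5, 0.4, -1.4]
grip_width: 20.9
grip_force: 34.6
```

Emit:
drive_tool(dp=[[0,0,-1],[0,0,-2],[0,0,-2]], delta_rot=[[0,0,0],[0,0,0],[0,0,0]], grip=[1,1,1])

```text
t: 23.4
tcp_pos: [551.8, -89.7, 107.6]
tool_rot: [-1.019, 2.969, 0.0]
wrist_force: [-0.3, 0.4, -0.7]
grip_width: 21.2
grip_force: 34.6
```

Emit:
drive_tool(dp=[[0,0,-1],[0,0,-2],[0,0,-2]], delta_rot=[[0,0,0],[0,0,0],[0,0,0]], grip=[1,1,1])

```text
t: 23.78
tcp_pos: [551.8, -89.6, 105.4]
tool_rot: [-1.019, 2.97, 0.001]
wrist_force: [-0.3, -0.0, -1.4]
grip_width: 21.0
grip_force: 34.6
```

Emit:
drive_tool(dp=[[0,0,-1],[0,0,-1.5],[0,0,-1.5]], delta_rot=[[0,0,0],[0,0,0],[0,0,0]], grip=[1,1,1])

```text
t: 24.15
tcp_pos: [552.1, -89.5, 104.8]
tool_rot: [-1.019, 2.968, 0.0]
wrist_force: [-1.2, 1.8, 6.3]
grip_width: 21.2
grip_force: 35.3
```

Emit:
drive_tool(dp=[[-1,1,0],[-2,2,0],[-2,2,0]], delta_rot=[[0,0,0],[0,0,0],[0,0,0]], grip=[1,1,1], grip_force=20)

```text
t: 24.52
tcp_pos: [550.2, -87.8, 104.1]
tool_rot: [-1.019, 2.969, -0.001]
wrist_force: [1.8, -0.3, 0.5]
grip_width: 20.9
grip_force: 34.7
```

```bash
cat > chk.py <<'E'
from h import *
st=r.read_state();print(st['tcp_pos'].round(1),st['wrist_force'].round(1))
S=get('scene'); c=np.array([548.5,-90.5,55.4]);u,v=proj(S,c);print('seat',u,v,'mouth',proj(S,c+[0,0,110]),'L/R',proj(S,c-[0,33,0]),proj(S,c+[0,33,0]))
u,v=int(u),int(v);g=S['frame'][v-50:v+16,u-24:u+24].astype(int)
print('\n'.join('%3d '%(v-50+3*i)+' '.join('%3d'%p.max() for p in row[::2]) for i,row in enumerate(g[::3])), u-24)
E
python3 chk.py
```

```text
[550.2 -87.8 104.1] [ 1.8 -0.3  0.5]
seat 226.733439436237 194.99436278486553 mouth [224.76585639 161.79781324] L/R [215.25790932 194.59754569] [238.23810093 195.39215758]
144  79  81  99 115  90  40  35  35  34  34  35  35  35  35  33  35  35  50  46  37  36  34  63  81
147  84 115 100  66  63  70  46  34  33  35  35  34  35  35  33  34  37  43  37  35  34  48  79  81
150  67  59  46  45  79  79  70  38  34  34  34  35  37  34  35  34  35  34  37  37  36  67  81  81
153  80  57  33  34  44  73  75  43  34  35  34  39  71  39  33  35  35  35  35  34  57  81  81  81
156  81  79  58  34  34  43  73  48  34  34  33  44  76  48  35  35  34  35  39  46  75  81  81  82
159  80  81  80  59  36  34  37  50  43  33  37 143 187 142  47  34  35  67  81  81  80  81  81  80
162  81  81  81  81  71  44  35  34  35  35  41 179 229 196  81  86  62  78  81  81  81  81  82  81
165  81  81  81  81  81  79  64  54  36  35  71  90 113  91  41  83  69  78  81  81  81  81  81  80
168  80  81  80  81  80  80  81  75  40  38  94 101 110  95  44  79  69  78  81  81  81  81  81  81
171  80  81  81  82  81  81 
[... 575 characters left out ...]
  81  81  81  81  82  81  80 109 171 181 183 189 186 176 170 163 154 132  88  81  83  89  81  81
192  81  81  81  81  81  81  85 141 165 167 168 170 170 164 157 150 141 128 102  80  81  84  82  81
195  81  81  80  81  80  81  85 130 148 159 166 166 154 147 139 131 123 114 103  86  86  90  85  80
198  81  80  81  81 119 146 147 150 155 134 130 130 129 124 120 115 110 109 131 152 152 151 111  80
201  82  81  80  85 135 151 152 146 108 109 112 114 114 113 112 110 107  90 108 150 151 152 129  78
204  81  81  80  92 154 152 151 134 114  87 100 107 108 107 105  98  83  73  82 135 151 152 125  79
207  80  81  81  89 148 151 151 135  85  80  81  76  77  77  75  76  74  74  72  75 107 129 111  80 202
```

Emit:
drive_tool(dp=[[0,0,0],[0,0,0],[0,0,0],[0,0,0],[0,0,0]], delta_rot=[[0,0,0],[0,0,0],[0,0,0],[0,0,0],[0,0,0]], grip=[0.9,0.75,0.55,0.45,0.4])

```text
t: 25.2
tcp_pos: [549.4, -87.5, 103.8]
tool_rot: [-1.02, 2.97, 0.001]
wrist_force: [-0.8, -0.1, 0.4]
grip_width: 51.3
grip_force: 0.0
```

Emit:
drive_tool(dp=[[0,0,15],[0,0,35],[0,0,60],[0,0,90],[0,0,120],[0,0,150],[0,0,150],[0,0,150]], delta_rot=[[0,0,0],[0,0,0],[0,0,0],[0,0,0],[0,0,0],[0,0,0],[0,0,0],[0,0,0]], grip=[0.4,0.4,0.4,0.4,0.4,0.4,0.4,0.4])

```text
t: 26.2
tcp_pos: [549.6, -87.6, 254.0]
tool_rot: [-1.019, 2.97, 0.001]
wrist_force: [-0.2, -0.9, -0.7]
grip_width: 51.3
grip_force: 0.0
```

```bash
python3 chk.py; python3 - <<'E'
from h import *
import pickle
D=pickle.load(open('d0.pkl','rb'))
N=get('scene'); d=np.abs(N['frame'].astype(int)-D['scene']['frame']).max(2)
# vials, bottle, beaker, cup regions (px/1.5625)
for n,(x,y,w,h) in dict(vA=(408,343,26,36),vB=(410,253,22,32),bottle=(612,265,30,50),beaker=(540,320,32,45),cup=(192,272,46,42),yellow=(468,235,46,55)).items():
    a=[int(q/1.5625) for q in(x,y,x+w,y+h)]; print(n,d[a[1]:a[3],a[0]:a[2]].mean().round(1))
E
```

```text
[549.6 -87.6 254. ] [-0.2 -0.9 -0.7]
seat 226.733439436237 194.99436278486553 mouth [224.76585639 161.79781324] L/R [215.25790932 194.59754569] [238.23810093 195.39215758]
144  81  81  81  81  80  81  81  81  80  81  80  81  80  81  81  81  80  80  81  81  81  81  81  81
147  81  81  81  81  81  81  80  81  81  80  81  82  81  81  81  81  81  81  81  81  81  81  81  80
150  80  80  81  82  80  81  81  82  81  80  81  80  81  80  80  81  80  81  81  81  81  81  81  81
153  80  81  81  81  81  81  81  81  80  82  81  81  81  81  80  81  81  81  81  81  81  81  81  81
156  81  80  81  81  81  80  82  80  81  80  81  81  80  80  81  80  80  80  81  82  81  81  80  80
159  80  81  81  81  81  81  81  81  80  82 118 160 165 128  82  81  81  81  81  80  81  81  81  80
162  81  81  81  81  81  81  82  81  80 124 228 233 233 221 109  81  81  81  81  81  81  80  81  81
165  80  81  81  81  80  81  80  81  81  89 120 130 127 112  85  80  81  80  80  81  82  81  82  81
168  80  81  81  81  81  81  81  80  80  84 113 114 115 111  87  81  81  81  81  81  80  81  82  81
171  79  81  81  81  82  80 
[... 632 characters left out ...]
171 163 154 131  87  80  84  89  82  81
192  81  81  81  81  81  82  85 142 166 168 169 170 171 164 159 151 142 130 100  81  81  83  82  81
195  81  81  82  81  80  80  85 129 149 160 166 169 162 147 140 133 126 115 102  87  86  90  85  80
198  81  81  80  82 119 147 146 148 155 141 130 130 129 125 120 115 110 108 131 152 151 151 110  80
201  81  81  80  85 136 152 152 147 112 109 112 115 115 113 112 110 107  91 109 150 152 153 129  78
204  80  80  81  92 153 151 151 135 114  89 101 108 108 108 106  98  83  74  82 134 151 151 126  78
207  81  81  81  89 148 151 152 135  84  80  80  77  77  77  76  76  75  74  73  75 111 150 128  79 202
vA 15.6
vB 0.9
bottle 0.8
beaker 1.5
cup 0.7
yellow 15.7
```

```bash
python3 - <<'E'
from h import *
import pickle
D=pickle.load(open('d0.pkl','rb'))['scene']['frame'];N=get('scene')['frame']
for n,(x,y,w,h) in dict(vA=(408,343,26,36),yellow=(462,230,56,62)).items():
    a=[int(q/1.5625) for q in(x,y,x+w,y+h)]
    for f in(D,N):
        s=cv2.cvtColor(f,cv2.COLOR_RGB2HSV)[a[1]:a[3],a[0]:a[2]]; q=np.argwhere(s[...,1]>120); print(n,len(q),q.mean(0).round(1),q.min(0),q.max(0))
st=r.read_state();print(st['t'],np.abs(st['qd']).max())
E
```

```text
vA 59 [10.7  8.5] [7 4] [14 13]
vA 69 [10.5  8.3] [7 3] [14 14]
yellow 450 [19.3 19.7] [5 6] [38 32]
yellow 492 [19.1 19.6] [4 6] [38 33]
26.35 0.0020353099959376517
```

Nothing else has moved: those differences are only the arm's shadow. Handing in.

```bash
python3 -c "
from station import r
print(r.sign_off())"
```

```text
the job is handed in; nothing more can be done
None
```

The job is handed in at about 26 s: the stand lies flat with its collar up and the flask stands upright in it, nothing else moved; but pushing against the slab only brought the stand upright (wrist force peaked near 54–60 N on the fingers), so I tipped it over by pulling its top edge.

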